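# Spread the snap ring over the kitchen tap body and hold it at its groove

### The arm

A 6-joint arm with a two-finger parallel gripper is mounted at the origin on the work surface. World frame = base frame: x ahead of the robot, y to its left, z up, the work surface at z = 0. Lengths are in m, angles in rad, forces in N, time in s.
With the tool pointing down it reaches from about 0.35 to 0.725 m from the base axis. Payload 6 kg.
Tool frame: the origin (TCP) lies on the centre line of the jaws, within the pads' length; the fingertips stand 25 mm ahead of it and the grasp point (between the pads) lies 6 mm ahead of it (manip.tips_ahead is the distance from the TCP to the fingertips, in m); y points along the fingers, z is the direction in which the jaws open and shut, and the axes are right-handed (so a half turn about y gives the same grasp; the last joint's range is limited). The gripper opens to 85 mm and grips with 20 to 120 N. Pads are 22 mm wide; open, the fingers measure 114 mm over their backs; the gripper's body (76 mm by 85 mm) begins 54 mm behind the grasp point. The pads swing forward as they close: fully open they stand 13 mm farther back than shut.
Start: joints at [1.485, 0.04, 0.085, 0, -1.615, -0.334], TCP at [0.245, 0.548, 0.256] pointing down, gripper open.
Joint ranges: [-2.56, 2.56], [-1.29, 2.01], [-1.08, 1.49], [-3.29, 1.98], [-2.81, -0.18], [-2.99, 2.99]. Speed limits (rad/s): [2.57, 2.57, 3.01, 3.14, 3.14, 3.14].

### API

Orientations are given as a 3x3 rotation matrix whose columns are the frame's x, y, z axes.
In Python, from workcell import manip, vision gives the robot as it stands.
- The arm moves only by the shell command python3 -m crank 'ROWS' [OPENING] [FORCE]. ROWS is JSON, one flat list of numbers, 4 for each row, row after row: the shift along the tool's x, y, z in cm, then the turn about the tool's y in degrees. A call has 1 to 12 rows; each row is the pose to reach, as a shift and turn from the pose commanded when the call began, along the tool's axes at that moment; what a row does not reach only later rows make up. A row lasts 1/10 s, in which the tool goes at most 50 mm and 8.59 degrees, less where a joint would pass 70% of its speed; a pose out of reach is approached as far as the arm can. A call with a gripper value outside its range is refused whole. OPENING is the opening, from 0 (shut) to 1 (fully open), set as the call begins (- or left out, the last holds). The fingers move at their own pace and stop on an object; FORCE is the grip in N (left out, the last holds). Time passes only in rows, so rows that repeat a pose let the fingers close. It gives the time, the measured TCP pose, the force and the opening at its end, in the units of the state.
- manip.state(): the state, without advancing time (a new reading comes with each control period).
- vision.camera(name): name is "side" or "top" or "wrist"; returns (picture, depth): 480x640x3 uint8, blue, green, red; 480x640 float32, m along the optical axis (not along the pixel's ray), 0 where there is no reading.
- vision.camera_info(name): a dict with "fx", "fy", "cx", "cy" (pixels), "extrinsics" (4x4, takes a point from camera to world coordinates). Camera axes: x right, y up, looking along -z (the intrinsics and any distortion apply to the point x, -y, -z); pixel columns grow to the right and rows downward; lengths in m; the calibration is good to about 2 mm. A picture is of the moment at which its call begins: read the wrist's pose just before it. camera_info takes no time and is no camera call; for the wrist camera it gives the pose at the moment of the call.
- manip.job_done(): hands the job in, once; it reports no verdict.
The state is a dict: "time_s": time; "qpos": joint angles; "joint_velocities": joint speeds; "effort": joint torques, N m; "tcp_pos": TCP position; "orientation": TCP orientation; "force": force on the tool from outside, world axes, zero at the start; "torque": the same for the moment, N m; "finger_gap": finger opening in m.
Only numpy, scipy, OpenCV 4.12 (cv2) and the standard library are available. Lean on these libraries where they do the work, as an engineer would, in place of code of your own. Each camera call takes 0.05 s, during which the arm holds its last target. There are 200 camera calls.

### The job

The kitchen tap is being put back together: take the red-handled spreading pliers, which carry the brass snap ring on their tips, off the hook stand. Squeeze the handles fully so the ring opens, bring it over the steel tap body, lower it past the head without forcing it and stop with the ring level with the middle of the groove. Finish while holding it there: handles still squeezed, ring fully spread, level and centred around the groove, hanging from the gripper and not resting on or pressing against the tap, with the other things on the counter left alone.

Things in the scene. Friction and masses are not known exactly. Their poses are not given: they have to be found in the camera images.
- pliers: Spreading pliers, 152 mm tall, about 0.2 kg, hanging upright, tips down, with a brass snap ring fixed on the tips. Origin: centre of the ring at half its thickness. z: up, the ring's axis; x: level, from the ring's centre to the pliers' centre line 27 mm away; y: the direction the handles are squeezed. Jaws (z 0 to 68 mm) and dark block (z 64 to 86) lie at x 19 to 35 mm, beside the ring's opening.
- ring (a point): The ring's centre, same point as the pliers' origin. Ring in the pliers' x-y plane, 4 mm thick (z -2 to 2), band 4 mm wide. Inner half width along x 20.5 mm always; along y 16 mm at rest, 20.5 mm fully spread. Its ears sit under the tips at +x. It closes again when the handles are let go.
- grip (a point): Point midway between the two red handles, where to grip: 126 mm above the ring's plane, 27 mm along the pliers' x. Handles: flat, 14 mm wide (x), from 38 mm below to 24 mm above this point; outer faces 56 mm apart (along y) at rest, 47 mm fully squeezed. They slide parallel towards each other to end stops; springs push back with 3 N at first, 11 N at full squeeze.
- jaw_a (a joint): Spread of the ring: outward travel of one ring half in m, 0 at rest, 0.0045 fully spread. Each handle going in pushes one half out by the same amount; both halves always move together.
- crossbar (a point): Middle of the underside of the pliers' dark crossbar (14 mm along x, 70 mm along y, 6 mm thick) by which they hang; 72 mm above the ring's plane and 27 mm along the pliers' x.
- stand: Hook stand, fixed: wood base 120 x 110 mm, wood post 150 mm tall, two dark steel prongs. Origin on the counter under the hanging pliers' centre line; z up; x from the prongs' free ends to the post (its face at x 46 mm), parallel to the hanging pliers' x. Prongs along x from -16 to 40 mm, at y -22 and 22 mm, 8 mm wide, top at z 150 mm; lips at the free ends up to z 158 mm, rear stops to z 154 mm.
- stand_hook (a point): Point midway between the prongs where the crossbar rests, 150 mm above the counter. To unhook: raise the pliers straight up about 15 mm, then draw them along the stand's -x by 50 mm or more before raising further; the ring is wider than the gap between the prongs, so it would catch from below if lifted straight up.
- tap: Round steel tap body fixed upright, 87 mm tall; origin on the counter on its axis, z up. Foot 72 mm across; body 48 mm across up to a flat collar at z 60 mm; brass groove 29 mm across from z 60 to 72 mm; head 36 mm across from z 72 to 82 mm, tapering to 29 mm at the top. A level stub, 18 mm thick, sticks out of one side to 44 mm from the axis at z 35 mm.
- groove (a point): Centre of the groove, on the tap's axis, 66 mm above the counter, halfway between collar and head. The ring's centre goes here; any yaw of the pliers about the tap will do.
- mug: Bystander: blue mug, 80 mm across, 90 mm tall; origin at the centre of its underside; leave it where it stands.
- soap: Bystander: green soap bottle, 60 mm across, 170 mm tall; origin at the centre of its underside; leave it where it stands.
- bowl: Bystander: white bowl, 130 mm across, 50 mm tall; origin at the centre of its underside; leave it where it stands.
- screwdriver: Bystander: yellow-handled screwdriver lying along its x; origin at the centre of its underside; leave it where it stands.
- nut: Bystander: brass ring nut, 48 mm across, 12 mm high; origin at the centre of its underside; leave it where it stands.
- seal: Bystander: black rubber seal, 40 mm across, 6 mm high; origin at the centre of its underside; leave it where it stands.
- spout_cap: Bystander: round steel cap, 40 mm across, 26 mm high; origin at the centre of its underside; leave it where it stands.

How it is judged:
By the outcome, as a careful person would: the job done as asked, in the order asked, and still so for the second after the job is handed in, while the arm keeps its last pose, push and grip.
It also fails if it takes over 51 s, if anything falls off the work surface, if the arm or the gripper's body presses on something with over 40 N, if the wrist force passes 120 N, or if a joint passes its speed limit or range.

## Working session

There is one attempt and no reset: what is moved stays moved. The work goes in short steps, Python scripts to look and compute and a shell command to move; the robot and the scene stay as the last step left them, time stands still between calls to the robot, and variables do not carry over. Pictures are saved under pics/ and viewed, about 8 in all and at most 12, crops included, and the job is handed in when it is done.

```bash
mkdir -p pics; ls; cat > h.py <<'E'
import numpy as np, cv2
from workcell import manip, vision
def grab(n):
    i=vision.camera_info(n); p,d=vision.camera(n); return p,d,i
def cloud(d,i):
    v,u=np.mgrid[0:480,0:640]; E=np.array(i["extrinsics"])
    c=np.stack([(u-i["cx"])/i["fx"]*d,-(v-i["cy"])/i["fy"]*d,-d],-1)
    w=c@E[:3,:3].T+E[:3,3]; w[d<=0]=np.nan; return w
E
python3 - <<'E'
from h import *
print(manip.state()["tcp_pos"],np.round(manip.state()["orientation"],3),manip.tips_ahead)
for n in ["top","side"]:
    p,d,i=grab(n); cv2.imwrite(f"pics/{n}0.png",p); np.savez(f"{n}0.npz",p=p,d=d,w=cloud(d,i))
    print(n,{k:np.round(v,3).tolist() for k,v in i.items() if k!='x'})
E
```

```text
pics
[0.24436819 0.54766271 0.25527054] [[-0.913 -0.001 -0.408]
 [ 0.408 -0.002 -0.913]
 [-0.    -1.     0.002]] 0.025
top {'fx': 531.098, 'fy': 531.098, 'cx': 325.884, 'cy': 235.569, 'extrinsics': [[-0.021, 0.993, -0.116, 0.415], [-1.0, -0.022, -0.004, -0.006], [-0.007, 0.116, 0.993, 1.345], [0.0, 0.0, 0.0, 1.0]]}
side {'fx': 458.403, 'fy': 458.403, 'cx': 323.565, 'cy': 244.059, 'extrinsics': [[0.865, 0.351, -0.359, 0.199], [-0.502, 0.613, -0.61, -0.631], [0.006, 0.707, 0.707, 0.862], [0.0, 0.0, 0.0, 1.0]]}
```

View pics/top0.png

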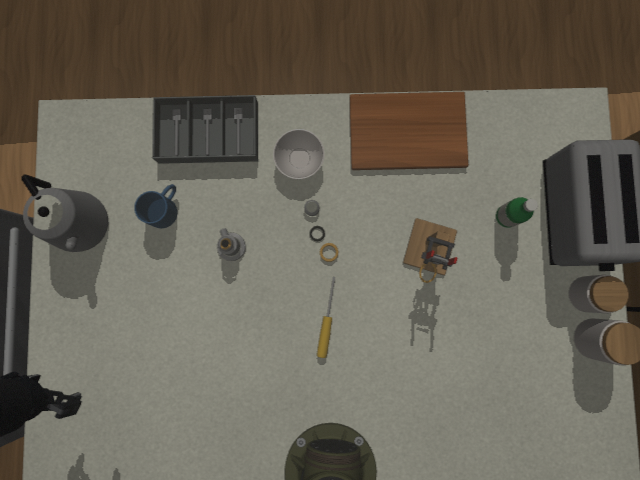

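View pics/side0.png

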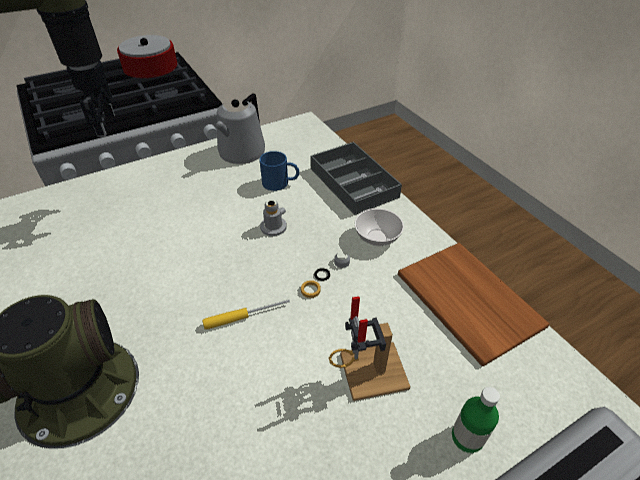

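```bash
python3 - <<'E'
import numpy as np,cv2
o=[]
for n,box in [("top",(390,205,480,295)),("side",(310,280,420,410))]:
    z=np.load(n+"0.npz");p,w=z["p"],z["w"]
    b,g,r=[p[...,k].astype(int) for k in range(3)]
    u0,v0,u1,v1=box; m=np.zeros(r.shape,bool); m[v0:v1,u0:u1]=1
    red=m&(r>90)&(g<r*0.35)&(b<r*.4)&(w[...,2]>.15)
    for k,c in enumerate(cv2.connectedComponentsWithStats(red.astype(np.uint8))[2][1:]):pass
    nl,L,st,_=cv2.connectedComponentsWithStats(red.astype(np.uint8))
    for k in range(1,nl):
        q=w[L==k]
        if len(q)>5: print(n,"red",len(q),st[k,:4],np.nanmedian(q,0).round(4),np.nanmin(q,0).round(3),np.nanmax(q,0).round(3))
    # z layers
    for lo,hi in [(.012,.03),(.07,.09),(.13,.149),(.149,.16),(.16,.17),(.195,.24)]:
        k=m&(w[...,2]>lo)&(w[...,2]<hi); q=w[k]
        if len(q)>4:
            rc=cv2.minAreaRect((q[:,:2]*1000).astype(np.float32)); print(n,lo,len(q),np.median(q,0).round(3),np.round(rc[0],1),np.round(rc[1],1),round(rc[2],1))
    tb=(205,220,255,270) if n=="top" else (250,190,295,245)
    u0,v0,u1,v1=tb; m[:]=0; m[v0:v1,u0:u1]=1
    for lo,hi in [(.003,.012),(.05,.06),(.062,.07),(.074,.081),(.081,.1)]:
        k=m&(w[...,2]>lo)&(w[...,2]<hi); q=w[k]
        if len(q)>4:
            (c,R)=cv2.minEnclosingCircle((q[:,:2]*1000).astype(np.float32)); print(n,"tap",lo,len(q),q.mean(0).round(4),np.round(c,1),round(R,1),np.median(q[:,2]).round(4))
    u0,v0,u1,v1=box; o.append(cv2.resize(p[v0:v1,u0:u1],(390,390),interpolation=cv2.INTER_CUBIC))
cv2.imwrite("pics/c1.png",np.hstack(o))
E
```

```text
top 0.012 721 [ 0.541 -0.246  0.014] [ 537.8 -259.9] [109.1 118.7] 72.0
top 0.07 106 [ 0.47  -0.243  0.08 ] [ 499.2 -249.8] [ 38.8 112. ] 69.4
top 0.13 134 [ 0.534 -0.261  0.147] [ 517.9 -255.8] [63.2 79.7] 71.7
top 0.149 316 [ 0.524 -0.258  0.152] [ 517.8 -254.6] [69.9 79.1] 71.4
top 0.16 66 [ 0.492 -0.248  0.164] [ 493.  -251.4] [35.6 21.6] 56.8
top 0.195 78 [ 0.494 -0.267  0.225] [ 495.7 -246.9] [56.1 14.6] 72.1
top tap 0.003 530 [0.5531 0.2402 0.0056] [554.8 247.4] 85.9 0.0047
top tap 0.05 70 [0.546  0.2383 0.0574] [555.1 246.2] 31.1 0.0581
top tap 0.062 41 [0.5421 0.2372 0.0647] [548.1 242.1] 23.1 0.0642
top tap 0.074 26 [0.5476 0.2377 0.0775] [548.  240.8] 17.2 0.0775
top tap 0.081 107 [0.5479 0.2406 0.0871] [548.7 241.7] 17.8 0.0871
side red 19 [352 297   8   4] [ 0.503  -0.2274  0.228 ] [ 0.498 -0.23   0.222] [ 0.509 -0.224  0.23 ]
side red 19 [360 320   8   3] [ 0.4871 -0.2744  0.2278] [ 0.482 -0.278  0.226] [ 0.493 -0.271  0.23 ]
side 0.012 1606 [ 0.536 -0.274  0.013] [ 577.9 -187.2] [301.2 262.8] 60.0
side 0.07 275 [ 0.485 -0.256  0.08 ] [ 500.7 -254.4] [ 40.2 115.3] 69.5
side 0.13 227 [ 0.53  -0.276  0.145] [ 517.9 -258.4] [61.4 79.7] 72.4
side 0.149 503 [ 0.52  -0.269  0.152] [ 517.3 -259.1] [69.8 79.4] 71.5
side 0.16 77 [ 0.491 -0.248  0.165] [ 489.6 -251.1] [51.  17.5] 74.9
side 0.195 218 [ 0.495 -0.27   0.216] [ 495.  -251.5] [56.6 14.8] 71.6
side tap 0.003 221 [0.5501 0.2499 0.0068] [555.2 287.1] 123.4 0.006
side tap 0.05 86 [0.5432 0.2272 0.0569] [547.4 236.4] 24.7 0.0575
side tap 0.062 28 [0.542  0.2266 0.0648] [541.5 232. ] 16.1 0.0641
side tap 0.074 32 [0.5434 0.2273 0.0778] [544.9 232.6] 16.8 0.0782
side tap 0.081 64 [0.5463 0.2322 0.086 ] [547.8 233.9] 17.0 0.0858
```

View pics/c1.png

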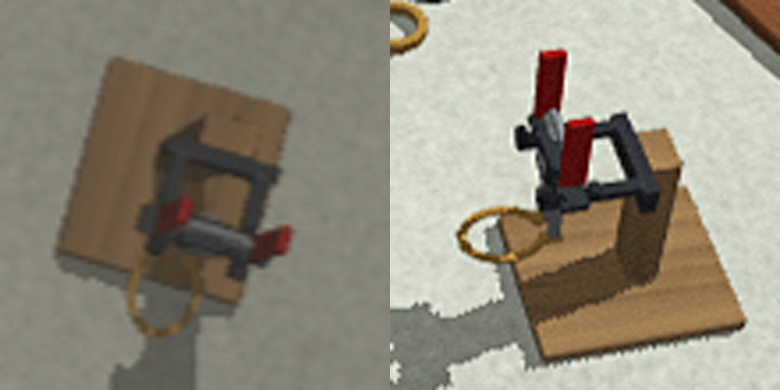

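```bash
cat >> h.py <<'E'
def delta(p,yawx=None):
    "shift in tool cm and turn deg to bring TCP to p with tool x at world angle yawx deg"
    s=manip.state(); R=np.array(s["orientation"]); d=R.T@(np.array(p)-s["tcp_pos"])*100
    a=np.degrees(np.arctan2(R[1,0],R[0,0])); t=0 if yawx is None else -((yawx-a+180)%360-180)
    print("delta",d.round(2),"turn",round(t,2),"| tcp",np.round(s["tcp_pos"],4),"yawx",round(a,2),"gap",s["finger_gap"],"F",np.round(s["force"],2),"t",s["time_s"])
E
python3 - <<'E'
from h import *
i=vision.camera_info("wrist"); s=manip.state(); R=np.array(s["orientation"]); E=np.array(i["extrinsics"])
print(i["fx"],i["cx"],i["cy"]); print("cam in tool", (R.T@(E[:3,3]-s["tcp_pos"])).round(4)); print((R.T@E[:3,:3]).round(3))
delta([.46,.22,.32],161.3); delta([.495,-.249,.30],161.3)
E
```

```text
332.4818884763322 326.109159776155 236.99709470464273
cam in tool [-0.0768 -0.1188  0.001 ]
[[-0.    -0.955 -0.297]
 [ 0.     0.297 -0.955]
 [ 1.    -0.     0.   ]]
delta [-33.05  -6.42  21.15] turn -5.35 | tcp [0.2444 0.5477 0.2554] yawx 155.95 gap 0.08542661029193444 F [-0.6   0.44  0.11] t 0.1
delta [-55.35  -4.35  62.55] turn -5.35 | tcp [0.2444 0.5477 0.2554] yawx 155.95 gap 0.08542661029193444 F [-0.6   0.44  0.11] t 0.1
```

```bash
python3 -m crank '[-10,-4,7,0, -20,-6,14,0, -33,-6.4,21,0, -33,-6.4,21,0, -33,-6.4,21,0, -33,-6.4,21,0, -33,-6.4,21,0, -33,-6.4,21,-5, -33,-6.4,21,-10, -33,-6.4,21,-10]' 1; python3 - <<'E'
from h import *
print(np.round(manip.state()["qpos"],3))
delta([.547,.237,.22]); delta([.495,-.249,.30],-18.7)
E
```

```text
time_s: 1.1
tcp_pos: [0.4608, 0.2205, 0.32]
orientation: [[-0.97, -0.0, -0.245], [0.245, -0.0, -0.97], [0.0, -1.0, 0.0]]
force: [-0.4, 0.3, 0.5]
finger_gap: 0.0854
[ 0.841 -0.18  -0.008 -0.    -1.743  0.483]
delta [-7.96 10.   -3.71] turn 0 | tcp [0.4608 0.2205 0.32  ] yawx 165.83 gap 0.0853859581893463 F [-0.42  0.26  0.47] t 1.1
delta [-14.81   2.01  44.68] turn -175.47 | tcp [0.4608 0.2205 0.32  ] yawx 165.83 gap 0.0853859581893463 F [-0.42  0.26  0.47] t 1.1
```

```bash
python3 -m crank '[-1,0,4,8, -3,0,8,16, -4,0,12,24, -6,1,16,32, -7,1,20,40, -8,1,24,48, -10,2,28,56, -11,2,32,64, -12,2,36,72, -13,2,40,80, -14,2,44,88, -14.8,2,44.7,96]' 1; python3 - <<'E'
from h import *
delta([.495,-.249,.30],-18.7)
E
```

```text
time_s: 2.3
tcp_pos: [0.4949, -0.2501, 0.2995]
orientation: [[0.353, -0.002, -0.936], [0.936, -0.0, 0.353], [-0.001, -1.0, 0.001]]
force: [0.7, 0.3, -0.8]
finger_gap: 0.0853
delta [ 0.11 -0.05  0.03] turn 88.05 | tcp [ 0.4949 -0.2501  0.2995] yawx 69.35 gap 0.08525386559521647 F [ 0.69  0.35 -0.76] t 2.3
```

```bash
python3 -m crank '[0,0,0,8, 0,0,0,16, 0,0,0,24, 0,0,0,32, 0,0,0,40, 0,0,0,48, 0,0,0,56, 0,0,0,64, 0,0,0,72, 0,0,0,80, 0,0,0,88, 0,0,0,88]' 1; python3 - <<'E'
from h import *
delta([.495,-.249,.30],-18.7)
s=manip.state(); p,d,i=grab("wrist"); w=cloud(d,i); R=np.array(s["orientation"])
cv2.imwrite("pics/w1.png",p); np.savez("w1.npz",p=p,d=d,w=w)
b,g,r=[p[...,k].astype(int) for k in range(3)]
red=(r>80)&(g<r*0.35)&(b<r*.4)
nl,L,st,_=cv2.connectedComponentsWithStats(red.astype(np.uint8))
for k in range(1,nl):
    q=w[(L==k)&(w[...,2]>.222)&(w[...,2]<.235)]
    if len(q)>20: print(len(q),st[k,:4],q.mean(0).round(4),cv2.minAreaRect((q[:,:2]*1000).astype(np.float32)), q[:,2].mean())
E
```

```text
time_s: 3.5
tcp_pos: [0.4957, -0.2468, 0.2997]
orientation: [[0.95, -0.001, 0.311], [-0.311, 0.0, 0.95], [-0.001, -1.0, 0.0]]
force: [-1.3, 0.6, -0.1]
finger_gap: 0.0855
delta [ 0.   -0.03 -0.23] turn 0.56 | tcp [ 0.4957 -0.2468  0.2997] yawx -18.14 gap 0.08546522115953828 F [-1.27  0.56 -0.12] t 3.5
177 [277 230  15  43] [ 0.4869 -0.2737  0.2285] ((487.3029479980469, -273.8794860839844), (5.4178547859191895, 13.036687850952148), 73.20050048828125) 0.22850137491630507
165 [358 235   8  38] [ 0.5021 -0.2271  0.2285] ((502.5526123046875, -227.27130126953125), (4.4455437660217285, 13.638755798339844), 73.31050872802734) 0.22852723199610653
```

View pics/w1.png

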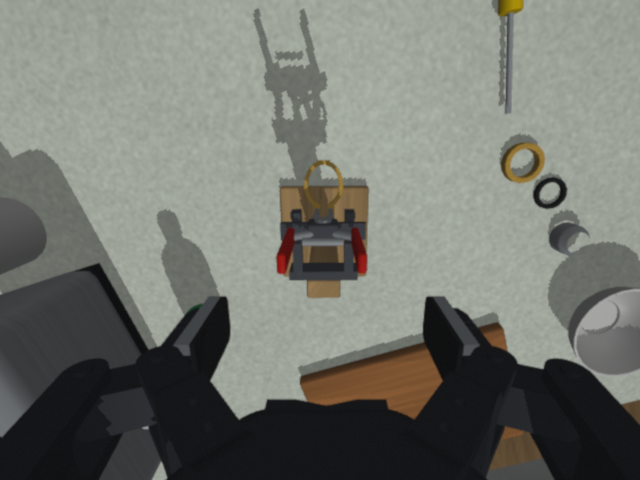

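```bash
python3 -m crank '[0,0,-0.2,0, 0,1,-0.4,0, 0,3,-0.4,0, 0,5,-0.4,0, 0,7,-0.4,0, 0,8,-0.4,0, 0,8.6,-0.4,0, 0,9,-0.4,0, 0,9,-0.4,0, 0,9,-0.4,0]' 1; python3 - <<'E'
from h import *
delta([.4949,-.2506,.21])
s=manip.state(); p,d,i=grab("wrist"); cv2.imwrite("pics/w2.png",p[100:420,120:540])
E
```

```text
time_s: 4.55
tcp_pos: [0.4943, -0.2519, 0.2112]
orientation: [[0.951, 0.001, 0.31], [-0.31, -0.001, 0.951], [0.001, -1.0, -0.0]]
force: [1.0, -0.2, 0.4]
finger_gap: 0.0855
delta [0.01 0.12 0.14] turn 0 | tcp [ 0.4943 -0.2519  0.2112] yawx -18.05 gap 0.08554159755454678 F [ 1.03 -0.17  0.45] t 4.55
```

View pics/w2.png

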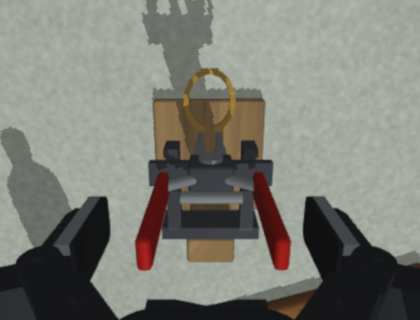

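```bash
python3 -m crank '[0,0.1,0.2,0, 0,0.1,0.2,0, 0,0.1,0.2,0]' 1; python3 -m crank '[0,0,0,0,0,0,0,0,0,0,0,0,0,0,0,0,0,0,0,0,0,0,0,0,0,0,0,0,0,0,0,0,0,0,0,0,0,0,0,0]' 0 45; python3 - <<'E'
from h import *
delta([.4949,-.2506,.21])
s=manip.state(); p,d,i=grab("wrist"); cv2.imwrite("pics/w3.png",p[100:420,120:540]);np.savez("w3.npz",p=p,d=d,w=cloud(d,i))
E
```

```text
time_s: 4.9
tcp_pos: [0.4948, -0.2498, 0.2095]
orientation: [[0.951, 0.0, 0.31], [-0.31, -0.0, 0.951], [0.0, -1.0, -0.0]]
force: [0.4, 0.8, -0.5]
finger_gap: 0.0854
time_s: 5.9
tcp_pos: [0.4953, -0.2501, 0.2116]
orientation: [[0.951, 0.003, 0.31], [-0.31, -0.002, 0.951], [0.003, -1.0, -0.0]]
force: [-0.8, 2.0, 7.1]
finger_gap: 0.0421
delta [-0.02  0.16 -0.05] turn 0 | tcp [ 0.4953 -0.2501  0.2116] yawx -18.04 gap 0.042118133726718736 F [-0.81  1.98  7.13] t 5.9
```

View pics/w3.png

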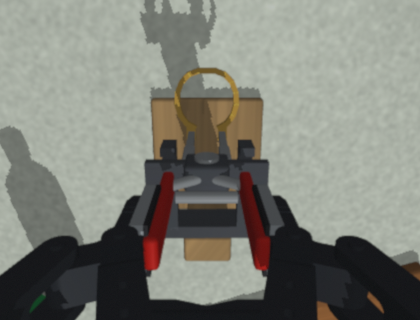

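```bash
python3 -m crank '[0,-0.3,0,0, 0,-0.6,0,0, 0,-0.9,0,0, 0,-1.2,0,0, 0,-1.5,0,0, 0,-1.6,0,0, 0,-1.6,0,0, 0,-1.6,0,0]'; python3 - <<'E'
from h import *
delta([.4949,-.2506,.225])
s=manip.state(); p,d,i=grab("wrist"); cv2.imwrite("pics/w4.png",p[100:420,120:540]);np.savez("w4.npz",p=p,d=d,w=cloud(d,i))
E
```

```text
time_s: 6.75
tcp_pos: [0.4947, -0.2498, 0.2252]
orientation: [[0.951, -0.0, 0.31], [-0.31, 0.0, 0.951], [-0.0, -1.0, -0.0]]
force: [0.1, -0.4, -2.1]
finger_gap: 0.0417
delta [ 0.05  0.02 -0.07] turn 0 | tcp [ 0.4947 -0.2498  0.2252] yawx -18.05 gap 0.041666884823146594 F [ 0.12 -0.41 -2.07] t 6.75
```

View pics/w4.png

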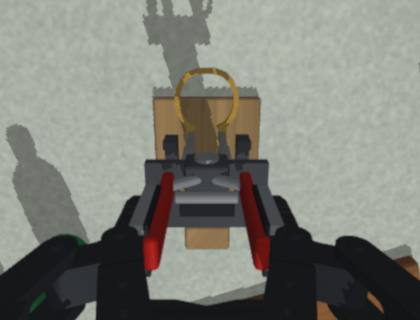

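```bash
python3 -m crank '[-0.5,0,0,0, -1.2,0,0,0, -2,0,0,0, -3,0,0,0, -4,0,0,0, -5,0,0,0, -6,0,0,0, -6.7,0,0,0, -7,0,0,0, -7,0,0,0, -7,0,0,0]'; python3 -m crank '[0,-0.5,0,0, 0,-1.5,0,0, 0,-2.5,0,0, 0,-3.5,0,0, 0,-4.3,0,0, 0,-4.8,0,0, 0,-5,0,0, 0,-5,0,0, 0,-5,0,0]'; python3 - <<'E'
from h import *
delta([.4949,-.2506,.225])
s=manip.state(); p,d,i=grab("wrist"); w=cloud(d,i);np.savez("w5.npz",p=p,d=d,w=w)
R=np.array(s["orientation"]);t=(w-s["tcp_pos"])@R
m=(abs(t[...,0]+.027)<.045)&(abs(t[...,2])<.04)&(abs(t[...,1]-.132)<.02)
q=t[m]; print(len(q),np.percentile(q,[2,50,98],axis=0).round(4))
b,g,r=[p[...,k].astype(int) for k in range(3)]
m2=m&(r>b+40); q=t[m2]; v,u=np.nonzero(m2);print(len(q),np.percentile(q,[0,2,50,98,100],axis=0).round(4),u.min(),u.max(),v.min(),v.max())
cv2.imwrite("pics/w5.png",np.hstack([cv2.resize(p[140:300,220:420],(600,480)),]))
i2=vision.camera_info("side")
E
```

```text
time_s: 7.9
tcp_pos: [0.4283, -0.2282, 0.2254]
orientation: [[0.951, 0.0, 0.31], [-0.31, -0.0, 0.951], [0.0, -1.0, -0.0]]
force: [-0.7, -0.4, -2.6]
finger_gap: 0.042
time_s: 8.8
tcp_pos: [0.428, -0.2281, 0.2749]
orientation: [[0.951, -0.001, 0.31], [-0.31, 0.0, 0.951], [-0.001, -1.0, -0.0]]
force: [0.7, -0.7, -2.7]
finger_gap: 0.0418
delta [ 7.06  4.99 -0.07] turn 0 | tcp [ 0.428  -0.2281  0.2749] yawx -18.05 gap 0.04177586310179293 F [ 0.69 -0.71 -2.72] t 8.8
1158 [[-0.0508  0.1157 -0.0239]
 [-0.0248  0.1305 -0.0011]
 [ 0.0002  0.1338  0.0225]]
902 [[-0.0508  0.1184 -0.0249]
 [-0.0501  0.129  -0.024 ]
 [-0.0284  0.1305  0.0011]
 [-0.0029  0.132   0.0225]
 [ 0.0041  0.1346  0.0232]] 295 358 168 239
```

View pics/w5.png

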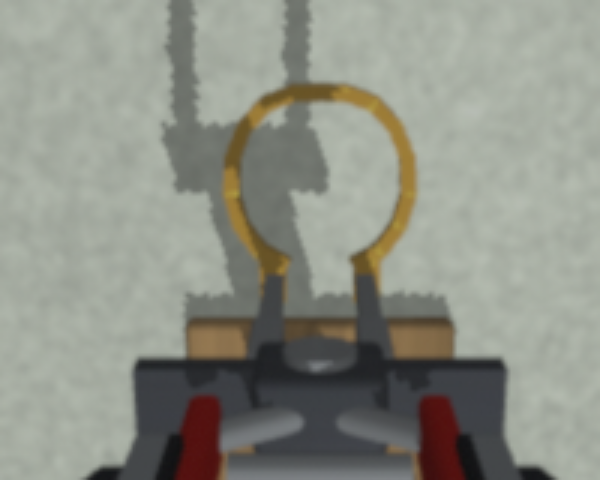

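```bash
python3 -m crank '[0,0,0.5,-1, 0,0,1.5,-2, 0,0,3,-3, 0,0,5.5,-5, 0,0,8.5,-7, 0,0,12,-9, 0,0,15.5,-11, 0,0,19,-13, 0,0,22,-15, 0,0,24,-17, 0,0,25,-19, 0,0,25,-20]'; python3 - <<'E'
from h import *
delta([.574,.238,.275],2)
E
```

```text
time_s: 10.05
tcp_pos: [0.5057, 0.0109, 0.2749]
orientation: [[0.999, -0.001, -0.038], [0.038, -0.0, 0.999], [-0.001, -1.0, -0.0]]
force: [0.1, 0.0, -2.3]
finger_gap: 0.0421
delta [ 7.690e+00 -2.000e-02  2.244e+01] turn 0.17 | tcp [0.5057 0.0109 0.2749] yawx 2.17 gap 0.04205210982381722 F [ 0.11  0.   -2.31] t 10.05
```

```bash
python3 -m crank '[0.2,0,0.5,0, 0.5,0,1.5,0, 1,0,3,0, 2,0,5.5,0, 3,0,8.5,0, 4,0,12,0, 5,0,15.5,0, 6,0,18.5,0, 7,0,20.5,0, 7.5,0,21.8,0, 7.7,0,22.4,0, 7.7,0,22.4,0]';python3 -m crank '[0,0,0,0,0,0,0,0]'; cat > look.py <<'E'
from h import *
import sys
s=manip.state(); p,d,i=grab("wrist"); w=cloud(d,i); tag=sys.argv[1]; np.savez(tag+".npz",p=p,d=d,w=w)
R=np.array(s["orientation"]); t=(w-s["tcp_pos"])@R
print("tcp",np.round(s["tcp_pos"],4),"F",np.round(s["force"],1),"gap",round(s["finger_gap"],4),"t",s["time_s"], "yaw",np.degrees(np.arctan2(R[1,0],R[0,0])).round(2))
b,g,r=[p[...,k].astype(int) for k in range(3)]
m=(abs(t[...,0]+.03)<.03)&(abs(t[...,2])<.03)&(abs(t[...,1]-.1305)<.004)&(r>b+25)
q=t[m]; print("ring tool",len(q),np.percentile(q,[1,50,99],axis=0).round(4).tolist())
A=np.c_[q[:,[0,2]],np.ones(len(q))]; k=np.linalg.lstsq(A,q[:,1],rcond=None)[0]; print("tilt deg",np.degrees(k[:2]).round(2))
for lo,hi,n in [(.0845,.09,"top 14.5"),(.0575,.0625,"collar 24"),(.003,.008,"foot?")]:
    k=(w[...,2]>lo)&(w[...,2]<hi)&(abs(w[...,0]-.547)<.045)&(abs(w[...,1]-.237)<.045); q=w[k]
    if len(q)<5: continue
    c,rad=cv2.minEnclosingCircle((q[:,:2]*1e3).astype(np.float32)); qt=t[k]; print(n,len(q),np.round(c,1),round(rad,1),"z",np.median(q[:,2]).round(4),"mean",q.mean(0).round(4),"tool ext x",np.percentile(qt[:,0],[1,99]).round(4),"z",np.percentile(qt[:,2],[1,99]).round(4))
cv2.imwrite(f"pics/{tag}.png",cv2.resize(p[120:320,200:450],(750,600)))
E
python3 look.py l1
```

```text
time_s: 11.25
tcp_pos: [0.5749, 0.2364, 0.2749]
orientation: [[0.999, -0.001, -0.034], [0.034, -0.0, 0.999], [-0.001, -1.0, -0.0]]
force: [0.6, -0.4, -2.4]
finger_gap: 0.042
time_s: 11.45
tcp_pos: [0.5749, 0.2352, 0.2759]
orientation: [[0.999, 0.001, -0.033], [0.033, 0.0, 0.999], [0.001, -1.0, 0.0]]
force: [0.2, -0.9, -1.3]
finger_gap: 0.0418
tcp [0.5749 0.2352 0.2759] F [ 0.2 -0.9 -1.3] gap 0.0418 t 11.45 yaw 1.9
ring tool 976 [[-0.0512, 0.1289, -0.0248], [-0.0295, 0.1306, -0.0006], [-0.0026, 0.1324, 0.0228]]
tilt deg [0.29 0.04]
top 14.5 491 [548.4 238.6] 17.4 z 0.0883 mean [0.5488 0.238  0.0878] tool ext x [-0.041  -0.0107] z [-0.0117  0.0201]
collar 24 493 [548.4 238.5] 23.8 z 0.0609 mean [0.5465 0.2368 0.0608] tool ext x [-0.0496 -0.0038] z [-0.0185  0.0255]
foot? 26 [546.8 237.2] 52.6 z 0.0033 mean [0.5366 0.2348 0.0037] tool ext x [-0.0702  0.0146] z [-0.042   0.0461]
```

View pics/l1.png

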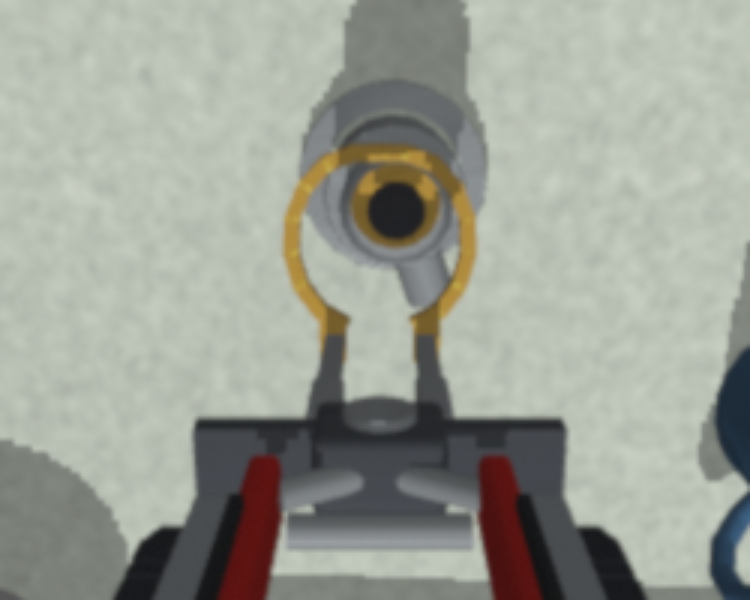

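```bash
python3 -m crank '[0,0.2,0.2,0, 0,0.6,0.4,0, 0,1.2,0.5,0, 0,1.8,0.5,0, 0,2.4,0.5,0, 0,3,0.5,0, 0,3.3,0.5,0, 0,3.5,0.5,0, 0,3.5,0.5,0, 0,3.5,0.5,0, 0,3.5,0.5,0]'; python3 look.py l2
```

```text
time_s: 12.6
tcp_pos: [0.5749, 0.2411, 0.2407]
orientation: [[0.999, 0.001, -0.034], [0.034, 0.0, 0.999], [0.001, -1.0, 0.0]]
force: [0.7, 0.3, -2.4]
finger_gap: 0.0419
tcp [0.5749 0.2411 0.2407] F [ 0.7  0.3 -2.4] gap 0.0419 t 12.6 yaw 1.95
ring tool 985 [[-0.0512, 0.1288, -0.0248], [-0.0291, 0.1305, -0.0006], [-0.0026, 0.133, 0.0229]]
tilt deg [ 0.2  -0.01]
top 14.5 663 [548.3 238.4] 17.4 z 0.0881 mean [0.5475 0.2385 0.0876] tool ext x [-0.0424 -0.0106] z [-0.018   0.0145]
collar 24 506 [548.6 238.5] 24.0 z 0.0608 mean [0.5503 0.2397 0.0607] tool ext x [-0.0498 -0.0044] z [-0.024   0.0212]
foot? 18 [549.4 229.2] 52.9 z 0.0034 mean [0.5294 0.2345 0.0039] tool ext x [-0.0723  0.0101] z [-0.0469  0.0408]
```

View pics/l2.png

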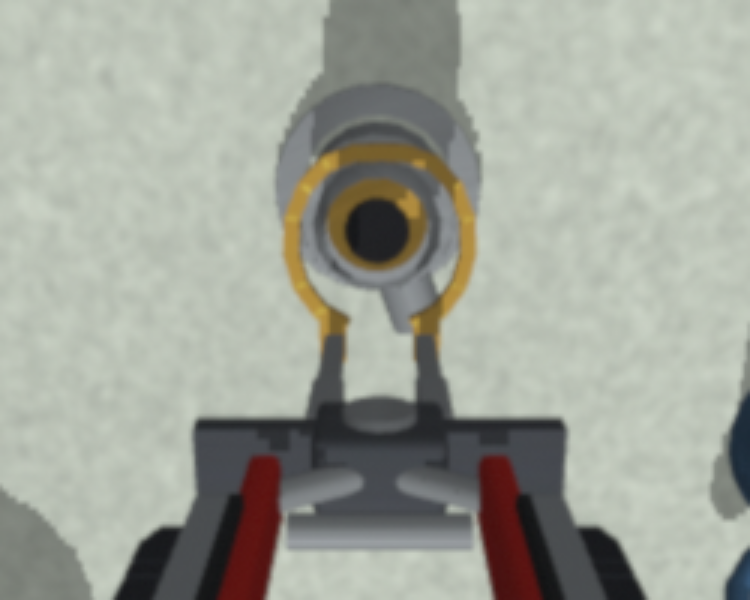

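```bash
python3 -m crank '[0,0.2,-0.05,0, 0,0.6,-0.05,0, 0,1,-0.05,0, 0,1.4,-0.05,0, 0,1.6,-0.05,0, 0,1.8,-0.05,0, 0,1.8,-0.05,0, 0,1.8,-0.05,0, 0,1.8,-0.05,0]'; python3 look.py l3; python3 look.py l3b
```

```text
time_s: 13.55
tcp_pos: [0.5749, 0.2406, 0.2225]
orientation: [[0.999, 0.0, -0.034], [0.034, 0.0, 0.999], [0.0, -1.0, 0.0]]
force: [-0.4, 0.3, -1.5]
finger_gap: 0.0422
tcp [0.5749 0.2406 0.2225] F [-0.4  0.3 -1.5] gap 0.0422 t 13.55 yaw 1.95
ring tool 1015 [[-0.0511, 0.1289, -0.0248], [-0.0297, 0.1306, 0.0009], [-0.0027, 0.1338, 0.0228]]
tilt deg [ 0.13 -0.01]
top 14.5 820 [545.8 239. ] 23.5 z 0.0881 mean [0.5472 0.2387 0.0877] tool ext x [-0.0516 -0.0097] z [-0.0191  0.0179]
collar 24 578 [548.6 238.6] 23.9 z 0.0609 mean [0.5498 0.2391 0.0609] tool ext x [-0.0496 -0.0056] z [-0.0228  0.0208]
foot? 16 [536.5 227.5] 44.4 z 0.0035 mean [0.518  0.2312 0.0042] tool ext x [-0.0728 -0.012 ] z [-0.0469  0.0208]
tcp [0.5749 0.2405 0.2225] F [ 0.5 -0.1 -2.2] gap 0.0416 t 13.6 yaw 1.95
ring tool 1020 [[-0.0511, 0.1287, -0.0248], [-0.0297, 0.1306, 0.0009], [-0.0026, 0.134, 0.0228]]
tilt deg [0.08 0.24]
top 14.5 813 [545.7 238.6] 23.6 z 0.0883 mean [0.5473 0.2385 0.0878] tool ext x [-0.0516 -0.0096] z [-0.0191  0.0186]
collar 24 574 [548.5 238.5] 23.8 z 0.0609 mean [0.5497 0.2389 0.0609] tool ext x [-0.0496 -0.0056] z [-0.0227  0.0208]
foot? 22 [547.5 238.5] 54.7 z 0.0034 mean [0.5331 0.2403 0.0044] tool ext x [-0.0719  0.0134] z [-0.0447  0.0419]
```

View pics/l3.png

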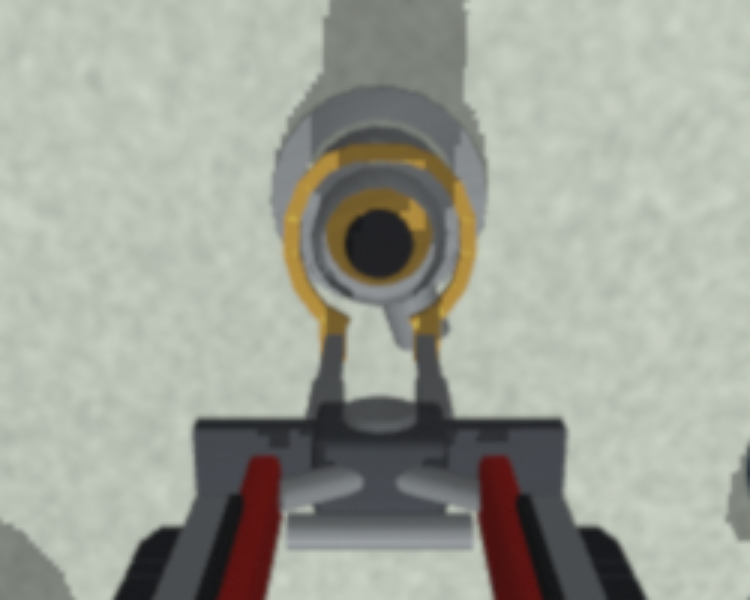

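```bash
python3 -m crank '[0,0.2,0,0, 0,0.4,0,0, 0,0.6,0,0, 0,0.8,0,0, 0,1,0,0, 0,1.2,0,0]'; python3 -m crank '[0,0.2,0,0, 0,0.4,0,0, 0,0.6,0,0, 0,0.8,0,0, 0,0.95,0,0, 0,1.05,0,0, 0,1.15,0,0, 0,1.15,0,0, 0,1.15,0,0,0,1.15,0,0]'; python3 look.py l4; python3 look.py l4b
python3 - <<'E'
from h import *
p,d,i=grab("side"); w=cloud(d,i); a=cv2.resize(p[150:270,230:330],(500,600),interpolation=cv2.INTER_CUBIC)
b=cv2.resize(cv2.imread("pics/l4.png")[150:500,200:560],(300,292)); c=np.zeros((600,800,3),np.uint8); c[:,:500]=a; c[:292,500:]=b; cv2.imwrite("pics/f1.png",c)
E
```

```text
time_s: 14.25
tcp_pos: [0.5748, 0.2405, 0.2101]
orientation: [[0.999, -0.0, -0.034], [0.034, -0.0, 0.999], [-0.0, -1.0, -0.0]]
force: [0.4, -0.1, -2.2]
finger_gap: 0.0422
time_s: 15.25
tcp_pos: [0.5748, 0.2406, 0.1989]
orientation: [[0.999, 0.0, -0.034], [0.034, 0.0, 0.999], [0.0, -1.0, 0.0]]
force: [-0.9, 0.1, -1.9]
finger_gap: 0.0418
tcp [0.5748 0.2406 0.1989] F [-0.9  0.1 -1.9] gap 0.0418 t 15.25 yaw 1.95
ring tool 949 [[-0.0512, 0.1284, -0.0249], [-0.0303, 0.1306, -0.0006], [-0.0024, 0.1331, 0.0228]]
tilt deg [0.16 0.06]
top 14.5 923 [554.8 237. ] 23.6 z 0.0881 mean [0.5482 0.2385 0.0877] tool ext x [-0.0424 -0.0029] z [-0.017   0.0149]
collar 24 660 [548.6 238.7] 21.7 z 0.0611 mean [0.545  0.2389 0.0611] tool ext x [-0.0468 -0.0049] z [-0.0209  0.019 ]
foot? 17 [527.9 238.1] 46.0 z 0.0035 mean [0.5214 0.2395 0.0042] tool ext x [-0.0708 -0.0237] z [-0.038   0.0386]
tcp [0.5748 0.2405 0.1989] F [-0.2 -0.  -2.1] gap 0.0421 t 15.3 yaw 1.95
ring tool 954 [[-0.0512, 0.127, -0.0248], [-0.0305, 0.1305, -0.0006], [-0.0026, 0.133, 0.0229]]
tilt deg [0.21 0.01]
top 14.5 936 [554.6 241.1] 23.8 z 0.0881 mean [0.5481 0.2387 0.0876] tool ext x [-0.0425 -0.0029] z [-0.017  0.015]
collar 24 661 [548.8 238.7] 21.8 z 0.0611 mean [0.545  0.2388 0.0611] tool ext x [-0.0467 -0.0051] z [-0.0209  0.0191]
foot? 16 [547.4 236.4] 55.1 z 0.004 mean [0.5219 0.2357 0.0043] tool ext x [-0.0661  0.0051] z [-0.042   0.0349]
```

View pics/f1.png

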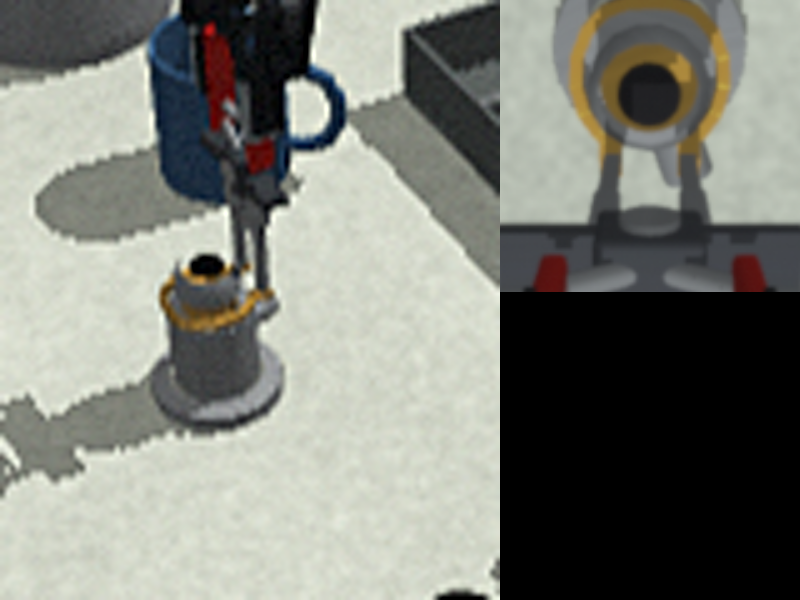

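```bash
python3 -m crank '[0.03,0,0,0, 0.06,0,0,0, 0.06,0,0,0, 0.06,0,0,0, 0.06,0,0,0, 0.06,0,0,0]'; python3 look.py l5 | head -3; python3 -c "
from h import *
print(manip.job_done())"
```

```text
time_s: 16.0
tcp_pos: [0.5754, 0.2405, 0.1988]
orientation: [[0.999, -0.0, -0.034], [0.034, -0.0, 0.999], [-0.0, -1.0, -0.0]]
force: [0.8, 0.0, -2.2]
finger_gap: 0.0419
tcp [0.5754 0.2405 0.1988] F [ 0.8  0.  -2.2] gap 0.0419 t 16.0 yaw 1.95
ring tool 961 [[-0.0511, 0.1289, -0.0248], [-0.0302, 0.1306, 0.0001], [-0.0028, 0.1328, 0.0228]]
tilt deg [0.16 0.03]
the job is handed in; nothing more can be done
None
```

I took the pliers off the hook with the handles fully squeezed, lowered the open ring past the tap head, and handed the job in at 16 s with the ring held around the groove.

**Last checks before handing in:**
- **Ring spread:** it measured 47.6 mm across, against 49 mm expected when fully spread and 40 mm at rest. In the pictures it looked round and fully open.
- **Level:** it was tilted about 0.2°.
- **Centring:** it was within about 0.5 mm of the tap's axis.
- **Height:** the ring's middle was about 5.3 mm above the collar, where 6 mm is ideal. The hanging geometry puts it 0.3–0.4 mm high instead, so I left it.
- **Contact:** the wrist force was about 2.2 N down, which matches the pliers' weight, with under 1 N sideways. That fits the ring hanging free of the tap.
- **Other objects:** the path went well above everything else on the counter. I did not re-measure their positions at the end.

**Disagreements:**
- **Finger gap:** it read 42 mm, not the 47 mm expected at full squeeze. I relied on the measured ring spread instead.
- **Tap position:** the side camera put the tap about 5–7 mm away from where the top and wrist cameras did. I used the wrist camera's view of the ring and tap together for the fit.

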